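# Load the spice carousel and hold it turned to the front

## Robot

A 7-joint arm with a two-finger parallel gripper is mounted at the origin on the work surface. World frame = base frame: x ahead of the robot, y to its left, z up, the work surface at z = 0. Lengths are in m, angles in degrees, forces in N, time in s.
With the tool pointing down it reaches from about 0.425 to 0.95 m from the base axis. Payload 4.7 kg.
Tool frame: the origin (TCP) lies midway between the tips of the shut fingers; the grasp point (between the pads) lies 19 mm behind it; z points along the fingers, y is the line along which they close (so a half turn about z gives the same grasp; the last joint's range is limited). The gripper opens to 85 mm and grips with 20 to 120 N. Pads are 22 mm wide; open, the fingers measure 114 mm over their backs; the gripper's body (76 mm by 85 mm) begins 54 mm behind the grasp point. The pads swing forward as they close: fully open they stand 13 mm farther back than shut.
Start: joints at [67.615, 26.849, -2.785, 87.806, 1.381, 65.374, -4.715], TCP at [0.239, -0.631, 0.231] pointing down, gripper open.
Joint ranges: [-148.3, 148.3], [-19.14, 114.17], [-79.39, 73.82], [5.75, 140.21], [-59.74, 239.74], [12.07, 113.84], [-152.46, 152.46]. Speed limits (degrees/s): [147.25, 147.25, 180, 180, 180, 180, 180].

## Interface

Orientations are given as [roll, pitch, yaw] about the fixed x, y, z axes, in that order (R = Rz(yaw) Ry(pitch) Rx(roll)).
In Python, from rig import state, imaging, manip gives the robot as it stands.
- The arm moves only by the tool drive_tool, never from a script. Its arguments are lists of equal length, an entry for each row: "offset": the shift along the tool's x, y, z in cm, a list of three; "turn": the turn about the tool's z in rad; "fingers": the opening, from 0 (shut) to 1 (fully open). In form: {"offset": [[dx, dy, dz], ...], "turn": [turn, ...], "fingers": [fingers, ...]}. A call has 1 to 12 rows; each row shifts and turns the commanded pose from where the row before left it, along the tool's axes as they then stand; what a row does not reach is not made up. A row lasts 1/12 s, in which the tool goes at most 41.7 mm and 7.16 degrees, less where a joint would pass 70% of its speed; a pose out of reach is approached as far as the arm can. A call is refused whole if a number of a shift passes 4.17 or a number of a turn 0.125, either way. A call with a gripper value outside its range is refused whole. The fingers move at their own pace and stop on an object; the grip force is fixed at half the most. Time passes only in rows, so rows that do not move let the fingers close. It gives the time, the measured TCP pose, the force, the opening and the grip force at its end, in the units of the state.
- state(): the state, without advancing time (a new reading comes with each control period).
- imaging.capture(name): name is "scene" or "top" or "wrist"; returns the picture (400x640x3 uint8, red, green, blue); there is no depth.
- imaging.camera_info(name): a dict with "vertical_fov" (degrees; the focal length in pixels is half the picture's height over the tangent of half this angle, whatever the lens; pixels are square), "cx", "cy" (the principal point, pixels), "rvec" (rotation vector, rad) and "tvec" (3), from world to camera coordinates, as OpenCV has them. Camera axes: x right, y down, z forward; pixel columns grow to the right and rows downward; lengths in m; the calibration is good to about 2 mm. A picture is of the moment at which its call begins: read the wrist's pose just before it. camera_info takes no time and is no camera call; for the wrist camera it gives the pose at the moment of the call.
- manip.job_done(): hands the job in; it is judged then, once.
The state is a dict: "time_s": time; "qpos": joint angles; "qvel": joint speeds; "effort": joint torques, N m; "tcp_pos": TCP position; "orientation": TCP orientation; "force": force on the tool from outside, world axes, zero at the start; "moment": the same for the moment, N m; "grip_width": opening from 0.0 (shut) to 1.0 (fully open); "grasp_force": force on a finger pad.
Only numpy, scipy, OpenCV 4.12 (cv2) and the standard library are available. Lean on these libraries where they do the work, as an engineer would, in place of code of your own. Each camera call takes 0.05 s, during which the arm holds its last target. There are 200 camera calls.

## Task

Stand the red-lidded spice jar upright in the one empty cup of the spice carousel and let go of it. Then turn the carousel by its tall black grip until that jar stands right at the front, in line with the orange pointer on the carousel's foot, and finish still gripping the black grip, holding the turntable still for the cook. Leave the other jars standing in their cups and do not disturb the other things on the counter.

Things in the scene. Friction and masses are not known exactly. Their poses are not given: they have to be found in the camera images.
- spice_jar: The marked spice jar: upright round jar with red filling, red lid and a white dot on the lid; 42 mm diameter, 95 mm tall, about 160 g (110 to 225 g). Starts standing on the counter. Origin at the centre of its underside, z up along its axis.
- base: Fixed wooden foot of the carousel: disc 240 mm across, 14 mm thick, under the turntable, with a 46 mm wide tongue reaching 192 mm from the centre along its own -x; the orange pointer lies on the tongue. Origin at the centre of the underside, on the turning axis. The tongue points roughly to the robot, up to 0.6 rad either way.
- front_spot (a point): The front place: the point, fixed to the foot, 85 mm from the turning axis towards the orange pointer, 30 mm above the counter. The cup is at the front when bay lies here.
- turntable: Wooden turntable, disc 270 mm across, top 30 mm above the counter; turns freely both ways (friction about 0.05 N m, no spring, no stop within a turn). Origin on the axis at counter height; own -x points to the empty cup, +x to the black grip. Five steel cups 85 mm from the axis, 72 degrees apart; centre column 28 mm thick with a 34 mm ball, top at 149 mm.
- bay (a point): Centre of the floor of the empty cup (white disc on its floor), 30 mm above the counter; turns with the turntable. The cup is a steel ring, inside diameter 56 mm, outside 62 mm, 20 mm high, so its rim is 50 mm above the counter; the jar stands on the floor at the cup's bottom.
- grip: The black grip for turning the carousel, origin at its middle: upright, round, 24 mm in diameter, from 140 to 188 mm above the counter (origin at 170), on a thin post on the turntable 115 mm from the axis, straight across from the empty cup. It spins freely about its own upright axis, so it can be carried round without turning the fingers. Jar tops are at 125 mm.
- jar_a: Bystander spice jar with black lid and green filling, loose, standing in one of the carousel's other cups; 42 mm diameter, 95 mm tall, 160 g. Origin at the centre of its underside, 30 mm above the counter.
- jar_b: Bystander spice jar with black lid and brown filling, loose, standing in one of the carousel's other cups; 42 mm diameter, 95 mm tall, 160 g. Origin at the centre of its underside, 30 mm above the counter.
- jar_c: Bystander spice jar with black lid and yellow filling, loose, standing in one of the carousel's other cups; 42 mm diameter, 95 mm tall, 160 g. Origin at the centre of its underside, 30 mm above the counter.
- jar_d: Bystander spice jar with black lid and dark filling, loose, standing in one of the carousel's other cups; 42 mm diameter, 95 mm tall, 160 g. Origin at the centre of its underside, 30 mm above the counter.
- oil_bottle: Bystander: green bottle, 64 mm diameter, 220 mm tall, standing on the counter. Origin at the centre of its underside.
- pepper_mill: Bystander: dark wooden pepper mill, 52 mm diameter, 140 mm tall. Origin at the centre of its underside.
- mug: Bystander: blue mug, 80 mm diameter, 90 mm tall, on a chopping board 18 mm thick to the robot's right. Origin at the centre of its underside.
- wood_spoon: Bystander: wooden spoon lying on the chopping board. Origin on its underside.
- bowl: Bystander: white bowl, 120 mm diameter, 50 mm tall, on the left of the counter. Origin at the centre of its underside.
Not all that is in view belongs to the job. What is meant by the spice_jar is not blue or purple, and is the larger of those in its own colour.

How it is judged (in metres and radians):
On the way, in this order (a step that is already met when the one before it is completed fails the run):
1. the red-lidded jar stands in the empty cup and is let go (horizontal distance between spice_jar and bay below 0.01 m and z of spice_jar in the frame of bay below 0.005 m and angle between spice_jar's own z axis and vertical below 0.12 rad and contact force between the fingers and spice_jar below 0.2 N), for 0.3 s.
2. the red jar's cup is at the orange pointer and the gripper holds the black grip (horizontal distance between spice_jar and bay below 0.01 m and z of spice_jar in the frame of bay below 0.005 m and angle between spice_jar's own z axis and vertical below 0.12 rad and horizontal distance between bay and front_spot below 0.012 m and contact force between the fingers and grip above 5 N), for 0.2 s.
At the end, for the whole second after the job is handed in: Red jar upright on the cup floor (10 mm, 0.12 rad), not touched; its cup within 12 mm of the front place; turntable still (0.06 rad/s) and its black grip held by the fingers with over 5 N as the program finishes; the other four jars in their cups (all of step 2 and contact force between the fingers and spice_jar below 0.2 N and angular speed of turntable below 0.06 rad/s and not (angle between jar_a's own z axis and vertical above 0.4 rad or horizontal distance between jar_a and turntable above 0.105 m or horizontal distance between jar_a and turntable below 0.065 m or height (world z) of jar_a above 0.045 m) and not (angle between jar_b's own z axis and vertical above 0.4 rad or horizontal distance between jar_b and turntable above 0.105 m or horizontal distance between jar_b and turntable below 0.065 m or height (world z) of jar_b above 0.045 m) and not (angle between jar_c's own z axis and vertical above 0.4 rad or horizontal distance between jar_c and turntable above 0.105 m or horizontal distance between jar_c and turntable below 0.065 m or height (world z) of jar_c above 0.045 m) and not (angle between jar_d's own z axis and vertical above 0.4 rad or horizontal distance between jar_d and turntable above 0.105 m or horizontal distance between jar_d and turntable below 0.065 m or height (world z) of jar_d above 0.045 m)); the arm keeps its last pose, push and grip.
It fails at once if another jar of the carousel is tipped or taken out of its cup ((angle between jar_a's own z axis and vertical above 0.4 rad or horizontal distance between jar_a and turntable above 0.105 m or horizontal distance between jar_a and turntable below 0.065 m or height (world z) of jar_a above 0.045 m) or (angle between jar_b's own z axis and vertical above 0.4 rad or horizontal distance between jar_b and turntable above 0.105 m or horizontal distance between jar_b and turntable below 0.065 m or height (world z) of jar_b above 0.045 m) or (angle between jar_c's own z axis and vertical above 0.4 rad or horizontal distance between jar_c and turntable above 0.105 m or horizontal distance between jar_c and turntable below 0.065 m or height (world z) of jar_c above 0.045 m) or (angle between jar_d's own z axis and vertical above 0.4 rad or horizontal distance between jar_d and turntable above 0.105 m or horizontal distance between jar_d and turntable below 0.065 m or height (world z) of jar_d above 0.045 m)).
It fails at once if a thing on the counter is pushed more than 40 mm or tipped (distance of any of oil_bottle, pepper_mill, mug, wood_spoon, bowl from where it was at the start of the episode above 0.04 m or angle between any of oil_bottle, pepper_mill, mug, bowl's own z axis and vertical above 0.5 rad).
It also fails if it takes over 51 s, if anything falls off the work surface, if the arm or the gripper's body presses on something with over 40 N, if the wrist force passes 120 N, or if a joint passes its speed limit or range.

## Working session

There is one attempt and no reset: what is moved stays moved. The work goes in short steps, Python scripts to look and compute and a tool call to move; the robot and the scene stay as the last step left them, time stands still between calls to the robot, and variables do not carry over. Pictures are saved under pics/ and viewed, at most 10 in all, crops included, and the job is handed in when it is done.

Besides the shell and the picture viewer there is one more tool, called after "Request:" as a command line: name --pt "numbers of a row" for each row, then --argument value for the rest. drive_tool: Moves the arm, as the interface text tells. Its arguments: {"type":"object","properties":{"offset":{"type":"array","items":{"type":"array","items":{"type":"number"}}},"turn":{"type":"array","items":{"type":"number"}},"fingers":{"type":"array","items":{"type":"number"}}},"required":["offset","turn","fingers"]}

```bash
mkdir -p pics; ls; cat > h.py <<'E'
import numpy as np, cv2
from rig import state, imaging, manip
def cam(n):
    i=imaging.camera_info(n); f=200/np.tan(np.radians(i["vertical_fov"])/2)
    R=cv2.Rodrigues(np.array(i["rvec"],float))[0]; t=np.array(i["tvec"],float).ravel()
    return f,i["cx"],i["cy"],R,t
def ray(c,u,v):
    f,cx,cy,R,t=c
    d=R.T@np.array([(u-cx)/f,(v-cy)/f,1]); return -R.T@t, d/np.linalg.norm(d)
def plane(c,u,v,z):
    o,d=ray(c,u,v); return o+d*(z-o[2])/d[2]
def two(c1,p1,c2,p2):
    o1,d1=ray(c1,*p1); o2,d2=ray(c2,*p2)
    s=np.linalg.lstsq(np.c_[d1,-d2],o2-o1,rcond=None)[0]
    a=o1+s[0]*d1; b=o2+s[1]*d2; return (a+b)/2, np.linalg.norm(a-b)
def proj(c,X):
    f,cx,cy,R,t=c; p=R@np.array(X,float)+t; return np.array([f*p[0]/p[2]+cx,f*p[1]/p[2]+cy])
def save(n,im): cv2.imwrite(n,im[:,:,::-1])
E
python3 - <<'E'
from h import *
s=state(); print(s)
for n in("scene","top"):
    im=imaging.capture(n); np.save(n+".npy",im); save(f"pics/{n}0.png",im); print(n,imaging.camera_info(n), ray(cam(n),320,200))
E
```

```text
pics
{'time_s': 0.0, 'qpos': array([67.61486379, 26.89985537, -2.7849983 , 87.87536746,  1.3782716 ,
       65.3735924 , -4.7163311 ]), 'qvel': array([ 0.07567567, -0.00372406,  0.02231963, -0.11019516,  0.00780241,
        0.02420578, -0.11268768]), 'effort': array([ 3.83845361e-05, -5.10311651e+01, -4.62913653e-02, -2.37719375e+01,
        1.07995514e-02,  7.53194152e-03,  4.98565967e-06]), 'tcp_pos': array([ 0.23873674, -0.6307375 ,  0.23021929]), 'orientation': array([-1.79884618e+02,  1.59508725e-03,  2.07298081e+01]), 'force': array([-0.18222099, -0.13524638, -0.04723161]), 'moment': array([-0.04148469, -0.00533115, -0.00664563]), 'grasp_force': 0.0, 'grip_width': 1.0012241796624182}
scene {'vertical_fov': 55.17561491497065, 'cx': 320.778305498044, 'cy': 200.601357592978, 'rvec': array([ 2.05655071,  1.72079886, -0.47794013]), 'tvec': array([-0.08487177, -0.41169195,  1.57820725])} (array([ 1.16635366, -0.12689429,  1.13619918]), array([-0.51160379,  0.09242309, -0.85423623]))
top {'vertical_fov': 57.85979068289557, 'cx': 321.5748317452666, 'cy': 194.3899601186866, 'rvec': array([ 2.19835542, -2.15814311,  0.07940381]), 'tvec': array([-0.05362257,  0.55736315,  1.23866842])} (array([ 0.4590894 , -0.05173051,  1.27843239]), array([ 0.06313061,  0.01073617, -0.99794752]))
```

View pics/scene0.png

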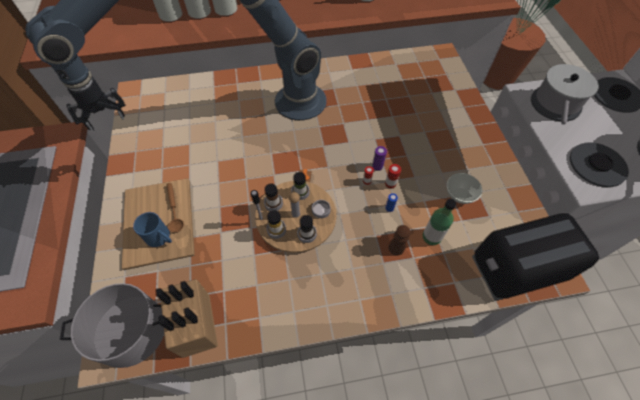

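View pics/top0.png

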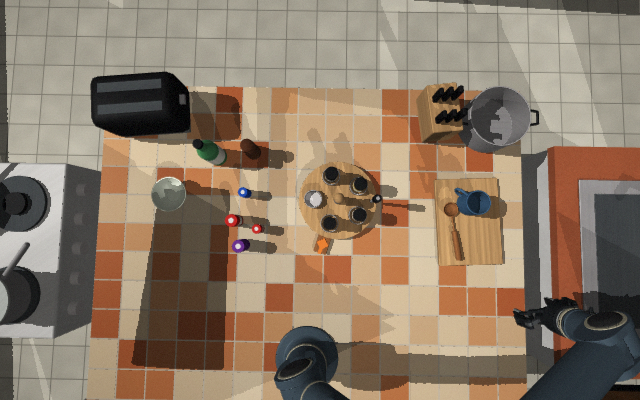

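Top picture: the jar candidates are large red (233,220), small red (257,229), purple (240,245) and blue (244,192). In the scene picture they are at (393,172), (368,174), (380,155) and (392,203). Large red fits the description: it isn't blue or purple and is the larger of the two reds. The empty cup is at about (316,199), the grip at (377,199) and the orange pointer at (321,243).

```bash
python3 - <<'E'
from h import *
T=np.load("top.npy");S=np.load("scene.npy");ct=cam("top");cs=cam("scene")
def blobs(im,lo,hi,box,mn=8):
    h=cv2.cvtColor(im,cv2.COLOR_RGB2HSV); m=cv2.inRange(h,lo,hi); k=np.zeros_like(m);x0,y0,x1,y1=box;k[y0:y1,x0:x1]=m[y0:y1,x0:x1]
    n,l,st,c=cv2.connectedComponentsWithStats(k); return [(c[i].round(1),st[i].tolist()) for i in range(1,n) if st[i][4]>=mn]
red=((0,170,110),(5,255,255)); red2=((174,170,110),(180,255,255))
for nm,im,b in(("T",T,(215,205,270,240)),("S",S,(355,155,410,200))):
    for r in(red,red2): print(nm,"red",blobs(im,*r,b))
print("white T",blobs(T,(0,0,170),(180,60,255),(222,208,245,232),2))
print("white S",blobs(S,(0,0,150),(180,60,255),(380,155,410,195),2))
print("orange T",blobs(T,(5,200,170),(15,255,255),(300,225,345,260)))
print("orange S",blobs(S,(3,200,150),(15,255,255),(290,165,325,190)))
print("blk T",blobs(T,(0,0,0),(180,255,45),(315,160,390,235)))
print("blk S",blobs(S,(0,0,0),(180,255,45),(245,165,320,245)))
print("cup T",blobs(T,(0,0,150),(180,60,255),(300,185,330,212)))
print("cup S",blobs(S,(0,0,150),(180,60,255),(305,195,335,220)))
a=cv2.resize(T[155:260,210:395],None,fx=4,fy=4,interpolation=cv2.INTER_CUBIC)
b=cv2.resize(S[145:255,240:415],None,fx=4,fy=4,interpolation=cv2.INTER_CUBIC)
save("pics/t1.png",a);save("pics/s1.png",b)
E
```

```text
T red [(array([230.7, 220.2]), [225, 214, 12, 13, 95]), (array([256.3, 228.3]), [252, 224, 9, 9, 47])]
T red []
S red [(array([394.7, 168.7]), [389, 164, 12, 10, 55]), (array([368.4, 171.6]), [365, 169, 8, 5, 14])]
S red []
white T [(array([238.6, 210.6]), [238, 208, 2, 7, 12]), (array([230.4, 219.9]), [228, 218, 5, 5, 19]), (array([240.8, 229.1]), [238, 227, 7, 5, 33])]
white S [(array([394.3, 168.3]), [392, 167, 5, 4, 15]), (array([382. , 174.6]), [380, 170, 5, 9, 38])]
orange T []
orange S []
blk T [(array([331.2, 173.3]), [325, 167, 13, 15, 137]), (array([360.3, 183.3]), [354, 177, 13, 13, 134]), (array([376.1, 198.6]), [372, 195, 10, 8, 38]), (array([359.6, 214.4]), [353, 208, 14, 13, 135]), (array([329.4, 222.8]), [324, 217, 12, 12, 123])]
blk S [(array([299.1, 179.7]), [295, 173, 10, 15, 124]), (array([270.7, 191.5]), [266, 185, 11, 15, 130]), (array([255.5, 198.8]), [252, 194, 8, 10, 48]), (array([273.4, 217.1]), [268, 210, 12, 15, 138]), (array([306. , 223.5]), [301, 216, 11, 16, 158])]
cup T [(array([315.4, 199.3]), [310, 192, 12, 16, 125])]
cup S [(array([318.7, 209.4]), [314, 205, 10, 9, 68])]
```

View pics/t1.png

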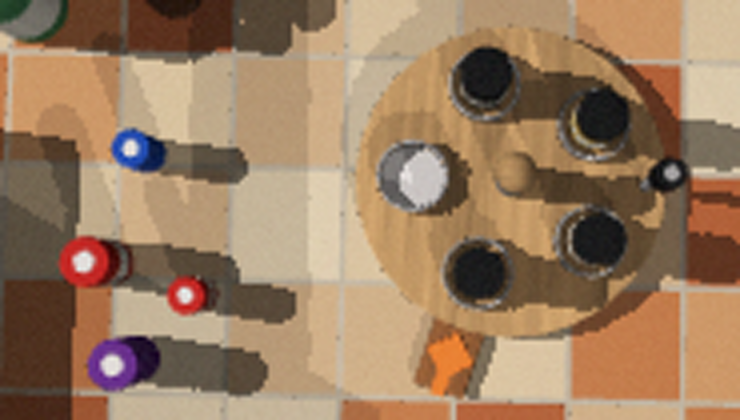

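View pics/s1.png

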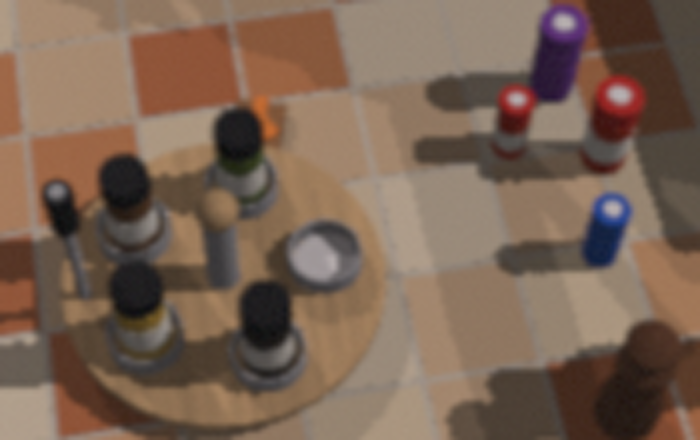

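The crops confirm it: the large red jar with the white dot (top crop (85,262)) is the target, and the small red one (187,296) is a distractor. The empty cup is in the top crop at (413,177), the grip at (668,175) and the pointer at (450,362).

```bash
python3 - <<'E'
from h import *
from scipy.optimize import least_squares
T=np.load("top.npy");S=np.load("scene.npy");ct=cam("top");cs=cam("scene")
print("jar lid",two(ct,(230.4,219.9),cs,(394.3,168.3)),plane(ct,230.4,219.9,.095),plane(cs,394.3,168.3,.095))
print("small red",two(ct,(187/4+210-.4,296/4+155-.4),cs,(516/4+240-.4,98/4+145-.4)))
print("purple",two(ct,(112/4+210-.4,364/4+155-.4),cs,(564/4+240-.4,22/4+145-.4)))
print("blue",plane(ct,130/4+210-.4,149/4+155-.4,.08))
gt=(670/4+210-.4,172/4+155-.4); gs=(59/4+240-.4,190/4+145-.4)
print("grip",two(ct,gt,cs,gs),plane(ct,*gt,.188))
bt=(515/4+210-.4,173/4+155-.4); bs=(220/4+240-.4,208/4+145-.4)
print("ball",two(ct,bt,cs,bs),plane(ct,*bt,.132))
L=[(331.2,173.3),(360.3,183.3),(359.6,214.4),(329.4,222.8)]
P=np.array([plane(ct,*p,.12)[:2] for p in L]);print(P)
cup=plane(ct,413/4+210-.4,176/4+155-.4,.05);print("cup rim",cup,two(ct,(413/4+209.6,176/4+154.6),cs,(324/4+239.6,254/4+144.6)))
# axis+phase fit : empty cup dir phi
ang=lambda k:np.radians(72)*k
def f(p):
    return np.concatenate([P[i]-(p[:2]+.085*np.array([np.cos(p[2]+ang(k)),np.sin(p[2]+ang(k))])) for i,k in zip(range(4),(-1,-2,-3,-4))])
r=least_squares(f,[.7,-.05,1.57]);print("fit",r.x,np.degrees(r.x[2]),np.abs(r.fun).max())
c=r.x[:2];
h=cv2.cvtColor(T,cv2.COLOR_RGB2HSV);m=cv2.inRange(h,(7,200,200),(14,255,255));k=m*0;k[234:256,310:332]=m[234:256,310:332]
ys,xs=np.nonzero(k);print(len(xs),xs.mean(),ys.mean(),h[243,321])
o=plane(ct,xs.mean(),ys.mean(),.016);print("orange",o,np.linalg.norm(o[:2]-c),np.degrees(np.arctan2(*(o[:2]-c)[::-1])))
E
```

```text
jar lid (array([0.46352358, 0.25296689, 0.09434413]), np.float64(0.0007177142818918202)) [0.46346617 0.25243212 0.095     ] [0.463961   0.25310327 0.095     ]
small red (array([0.43654661, 0.17227953, 0.072425  ]), np.float64(0.002884582826329549))
purple (array([0.38081168, 0.22670884, 0.0952399 ]), np.float64(0.0018852229611316372))
blue [0.55731884 0.22089402 0.08      ]
grip (array([ 0.53850042, -0.21055672,  0.18921778]), np.float64(0.002881520120667198)) [ 0.53848709 -0.21218739  0.188     ]
ball (array([ 0.53964124, -0.09539344,  0.1333145 ]), np.float64(0.004168165214964406)) [ 0.53951931 -0.09752009  0.132     ]
[[ 0.61931154 -0.07375204]
 [ 0.58857222 -0.16788897]
 [ 0.48859598 -0.1666769 ]
 [ 0.46003741 -0.07064726]]
cup rim [ 0.54112653 -0.0140974   0.05      ] (array([ 0.5418076 , -0.0129254 ,  0.04142212]), np.float64(0.0018299322790189263))
fit [ 0.53945713 -0.09849382  1.55536763] 89.11600052833325 0.0013810190298848557
19 321.2631578947368 244.73684210526315 [ 13 202 233]
orange [ 0.38390241 -0.0454702   0.016     ] 0.1643434692832816 161.1774030171781
```

Axis is at about (0.539,-0.098), the bay is at 89° and the pointer at about 161°. I'll move to a wrist view over the carousel at roughly (0.47,-0.05,0.33).

Request:
drive_tool --pt "1.0 -1.0 -0.8" --pt "1.8 -2.0 -0.8" --pt "1.8 -2.0 -0.8" --pt "1.8 -2.0 -0.8" --pt "1.8 -2.0 -0.8" --pt "1.8 -2.0 -0.8" --pt "1.8 -2.0 -0.8" --pt "1.8 -2.0 -0.8" --pt "1.8 -2.0 -0.8" --pt "1.8 -2.0 -0.8" --pt "1.8 -2.0 -0.8" --pt "1.8 -2.0 -0.8" --turn '[0,0,0,0,0,0,0,0,0,0,0,0]' --fingers '[1,1,1,1,1,1,1,1,1,1,1,1]'

```text
time_s: 1.1
tcp_pos: [0.3523, -0.34, 0.3281]
orientation: [180.0, -0.0, 20.8]
force: [1.0, -0.2, -0.3]
grip_width: 1.0
grasp_force: 0.0
```

Request:
drive_tool --pt "1.8 -2.0 0" --pt "1.8 -2.0 0" --pt "1.8 -2.0 0" --pt "1.8 -2.0 0" --pt "1.8 -2.0 0" --pt "1.8 -2.0 0" --pt "1.8 -2.0 0" --pt "1.8 -2.0 0" --pt "1.8 -2.0 0" --pt "1.8 -2.0 0" --pt "1.8 -2.0 0" --pt "1.0 -1.0 0" --turn '[0,0,0,0,0,0,0,0,0,0,0,0]' --fingers '[1,1,1,1,1,1,1,1,1,1,1,1]'

```text
time_s: 2.1
tcp_pos: [0.4651, -0.0493, 0.3278]
orientation: [-180.0, -0.1, 21.0]
force: [-0.0, 0.2, 0.8]
grip_width: 0.998
grasp_force: 0.0
```

```bash
python3 - <<'E'
from h import *
s=state();print(s["tcp_pos"],s["orientation"],s["time_s"])
c=cam("wrist");im=imaging.capture("wrist");np.save("w1.npy",im);save("pics/w1.png",im)
import pickle;pickle.dump(c,open("w1.pkl","wb"))
for p in((.4635,.253,.095),(.541,-.0125,.03),(.384,-.0455,.016)):print(proj(c,p))
E
```

```text
[ 0.46510792 -0.0493197   0.32784542] [-1.79989810e+02 -5.11946640e-02  2.10254293e+01] 2.1
[85.12686575 85.55067767]
[314.92554862 108.07964371]
[299.71079102 210.31277768]
```

View pics/w1.png

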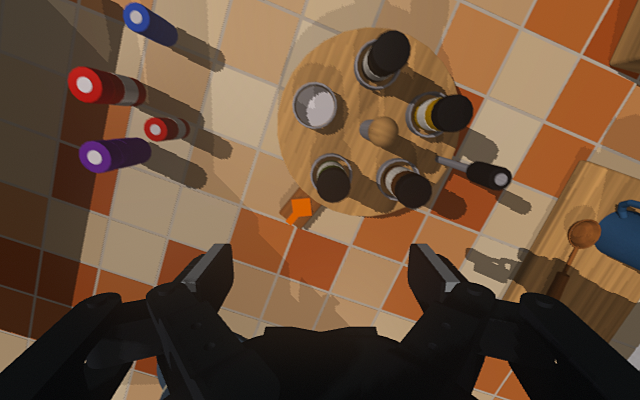

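Wrist view: target jar dot at (84,85), cup at (316,106), grip top at (502,180) and orange pointer at (302,209), partly shaded by the disc.

```bash
python3 - <<'E'
from h import *
import pickle
W=np.load("w1.npy");c=pickle.load(open("w1.pkl","rb"));ct=cam("top");cs=cam("scene")
h=cv2.cvtColor(W,cv2.COLOR_RGB2HSV)
def b(lo,hi,box):
    x0,y0,x1,y1=box;m=cv2.inRange(h[y0:y1,x0:x1],lo,hi);n,l,st,ce=cv2.connectedComponentsWithStats(m)
    i=1+np.argmax(st[1:,4]);return ce[i]+[x0,y0],st[i].tolist(),(l==i)
p,st,_=b((0,0,150),(180,70,255),(75,75,95,95));print("dot",p,st,plane(c,*p,.095),two(c,p,ct,(230.4,219.9)),two(c,p,cs,(394.3,168.3)))
p,st,_=b((0,0,110),(180,70,255),(490,170,512,190));print("grip",p,st,plane(c,*p,.188),two(c,p,ct,(377.1,197.6)),two(c,p,cs,(254.4,192.1)))
m=cv2.inRange(h,(5,220,200),(16,255,255));k=m*0;k[190:230,280:325]=m[190:230,280:325]
ys,xs=np.nonzero(k);print("orange",len(xs),xs.mean(),ys.mean(),plane(c,xs.mean(),ys.mean(),.016))
cn=max(cv2.findContours(k,0,2)[0],key=cv2.contourArea)
A=np.array([0.5395,-.098])
for q in cv2.approxPolyDP(cn,2,True)[:,0]:
    X=plane(c,*q,.016)[:2];print(q,X.round(4),round(np.linalg.norm(X-A),4),np.degrees(np.arctan2(*(X-A)[::-1])).round(1))
a=cv2.resize(W[15:235,260:420],None,fx=2.7,fy=2.7,interpolation=cv2.INTER_CUBIC);
a2=cv2.resize(W[180:240,260:340],(800,600))
a2=cv2.resize(a2,(560,420))
save("pics/o1.png",a2)
E
```

```text
dot [84.07567568 84.31891892] [2, 2, 15, 16, 185] [0.46444525 0.25440961 0.095     ] (array([0.46419358, 0.25197314, 0.09785211]), np.float64(0.0015680190462828468)) (array([0.46493408, 0.25269739, 0.09684516]), np.float64(0.0006186827782680263))
grip [500.67307692 178.97115385] [5, 4, 12, 11, 104] [ 0.53946591 -0.21131727  0.188     ] (array([ 0.53908647, -0.21249331,  0.18613288]), np.float64(0.000925857073928414)) (array([ 0.5395374 , -0.20910022,  0.19083264]), np.float64(0.0007230481157340081))
orange 353 299.4362606232295 209.09915014164307 [ 0.38577788 -0.04437582  0.016     ]
[309 199] [ 0.4073 -0.0529] 0.1397 161.2
[292 200] [ 0.3959 -0.0279] 0.1598 154.0
[293 213] [ 0.3758 -0.0369] 0.1748 159.5
[286 221] [ 0.3586 -0.0308] 0.193 159.6
[290 224] [ 0.3561 -0.0387] 0.1928 162.1
[298 215] [ 0.3755 -0.0456] 0.1722 162.3
[310 214] [ 0.3841 -0.0633] 0.1592 167.4
```

View pics/o1.png

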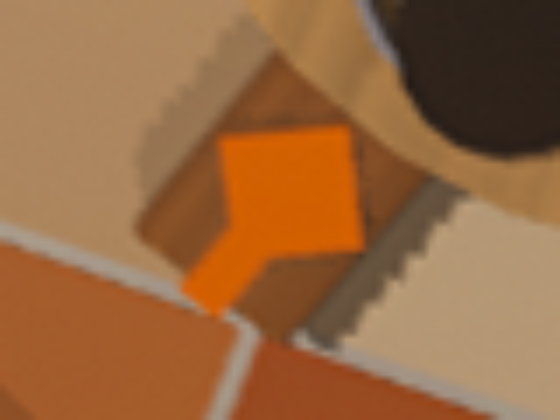

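Pointer direction is about 161°, the jar is at (0.464,0.253) and the grip at (0.539,-0.211). Now above the jar.

Request:
drive_tool --pt "0.9 -2.4 0" --pt "0.9 -2.4 0" --pt "0.9 -2.4 0" --pt "0.9 -2.4 0" --pt "0.9 -2.4 0" --pt "0.9 -2.4 0" --pt "0.9 -2.4 0" --pt "0.9 -2.4 0.8" --pt "0.9 -2.4 1.6" --pt "0.9 -2.4 2.0" --pt "0.9 -2.4 2.0" --pt "0.8 -1.9 2.0" --turn '[0,0,0,0,0,0,0,0,0,0,0,0]' --fingers '[1,1,1,1,1,1,1,1,1,1,1,1]'

```text
time_s: 3.15
tcp_pos: [0.464, 0.2505, 0.2429]
orientation: [180.0, -0.0, 20.8]
force: [0.6, -0.9, -0.0]
grip_width: 1.001
grasp_force: 0.0
```

Request:
drive_tool --pt "0 0 2.0" --pt "0 0 2.0" --pt "0 0 2.0" --pt "0 0 0" --pt "0 0 0" --turn '[0,0,0,0,0]' --fingers '[0.95,0.95,0.95,0.95,0.95]'

```text
time_s: 3.57
tcp_pos: [0.4643, 0.2482, 0.183]
orientation: [180.0, 0.1, 20.7]
force: [-0.0, -0.4, 0.5]
grip_width: 0.95
grasp_force: 0.0
```

```bash
python3 - <<'E'
from h import *
s=state();print(s["tcp_pos"],s["orientation"],s["time_s"])
c=cam("wrist");im=imaging.capture("wrist")
p=proj(c,(.464,.253,.095));print(p)
h=cv2.cvtColor(im,cv2.COLOR_RGB2HSV);m=cv2.inRange(h,(0,0,150),(180,70,255));r=cv2.inRange(h,(0,170,90),(6,255,255))
for nm,k,mn in(("w",m,60),("r",r,200)):
    n,l,st,ce=cv2.connectedComponentsWithStats(k)
    for i in range(1,n):
        if st[i,4]>mn and np.linalg.norm(ce[i]-p)<70: print(nm,ce[i],st[i],plane(c,*ce[i],.095))
save("pics/w2.png",im)
E
```

```text
[0.46432496 0.24821403 0.18304668] [1.79955572e+02 1.10952164e-01 2.07474825e+01] 3.5667
[313.95843737 202.36915862]
w [300.74528302 173.61320755] [287 165  34  20 106] [0.48259907 0.27121763 0.095     ]
w [313.58126722 201.87878788] [303 192  22  21 363] [0.46428135 0.25343518 0.095     ]
r [312.98916968 197.81829122] [ 289  170   50   55 1662] [0.46733497 0.25509192 0.095     ]
```

Request:
drive_tool --pt "0.2 -0.5 0" --pt "0 0 1.4" --pt "0 0 2" --pt "0 0 2" --pt "0 0 2" --pt "0 0 2" --pt "0 0 2" --pt "0 0 1.4" --pt "0 0 0" --pt "0 0 0" --turn '[0,0,0,0,0,0,0,0,0,0]' --fingers '[0.95,0.95,0.95,0.95,0.95,0.95,0.95,0.95,0.9,0.7]'

```text
time_s: 4.45
tcp_pos: [0.4658, 0.2548, 0.0561]
orientation: [-180.0, -0.1, 20.7]
force: [-0.7, -0.2, 0.9]
grip_width: 0.782
grasp_force: 0.0
```

Request:
drive_tool --pt "0 0 0" --pt "0 0 0" --pt "0 0 0" --pt "0 0 0" --pt "0 0 0" --pt "0 0 0" --pt "0 0 0" --pt "0 0 0" --turn '[0,0,0,0,0,0,0,0]' --fingers '[0.5,0.3,0.3,0.3,0.3,0.3,0.3,0.3]'

```text
time_s: 5.12
tcp_pos: [0.4665, 0.2549, 0.0572]
orientation: [-180.0, -0.2, 20.7]
force: [-1.0, -0.7, 6.7]
grip_width: 0.478
grasp_force: 60.2
```

Request:
drive_tool --pt "0 0 -0.8" --pt "0 0 -1.6" --pt "0 0 -2" --pt "0 0 -2" --pt "0 0 -2" --pt "0 0 -1.6" --pt "0 0 -0.8" --pt "0 0 0" --turn '[0,0,0,0,0,0,0,0]' --fingers '[0.3,0.3,0.3,0.3,0.3,0.3,0.3,0.3]'

```text
time_s: 5.78
tcp_pos: [0.4661, 0.2547, 0.1654]
orientation: [-180.0, -0.2, 20.7]
force: [0.2, -0.3, -1.8]
grip_width: 0.476
grasp_force: 60.8
```

Request:
drive_tool --pt "-0.1 1.0 0" --pt "-0.2 2.0 0" --pt "-0.2 2.7 0" --pt "-0.3 2.9 0" --pt "-0.3 2.9 0" --pt "-0.3 2.9 0" --pt "-0.3 2.9 0" --pt "-0.3 2.9 0" --pt "-0.2 2.7 0" --pt "-0.2 2.4 0" --pt "-0.1 1.6 0" --pt "0 0.7 0" --turn '[0,0,0,0,0,0,0,0,0,0,0,0]' --fingers '[0.3,0.3,0.3,0.3,0.3,0.3,0.3,0.3,0.3,0.3,0.3,0.3]'

```text
time_s: 6.78
tcp_pos: [0.5388, -0.0174, 0.1615]
orientation: [180.0, 0.2, 20.4]
force: [0.2, 0.1, -1.2]
grip_width: 0.477
grasp_force: 60.9
```

Request:
drive_tool --pt "0 0 0" --pt "0 0 0" --pt "0 0 0" --turn '[0,0,0]' --fingers '[0.3,0.3,0.3]'

```text
time_s: 7.03
tcp_pos: [0.5388, -0.0113, 0.163]
orientation: [-179.9, 0.0, 20.9]
force: [0.6, 1.0, -1.9]
grip_width: 0.48
grasp_force: 60.9
```

```bash
python3 - <<'E'
from h import *
s=state();print(s["tcp_pos"],s["orientation"],s["time_s"],s["grasp_force"])
c=cam("wrist");im=imaging.capture("wrist");save("pics/w3.png",im)
h=cv2.cvtColor(im,cv2.COLOR_RGB2HSV)
zt=s["tcp_pos"][2]-.056+.095; p=proj(c,(*s["tcp_pos"][:2],zt));print("exp lid",p,zt)
m=cv2.inRange(h,(0,0,120),(180,70,255));n,l,st,ce=cv2.connectedComponentsWithStats(m)
for i in range(1,n):
    if 100<st[i,4]<3000 and np.linalg.norm(ce[i]-p)<100: print(ce[i],st[i],plane(c,*ce[i],zt))
T=imaging.capture("top");S=imaging.capture("scene");np.save("top2.npy",T);np.save("scene2.npy",S)
a=cv2.resize(T[150:260,210:395],(555,330),interpolation=cv2.INTER_CUBIC)
b=cv2.resize(im,(400,250));b2=np.zeros((330,245,3),np.uint8)
save("pics/m3.png",np.vstack([np.hstack([a,np.zeros((330,85,3),np.uint8)]),cv2.resize(im[:270],(640,270))]))
E
```

```text
[ 0.53883647 -0.01128321  0.16295733] [-1.79936581e+02  3.54219027e-02  2.08626372e+01] 7.0333 60.89822173118591
exp lid [319.18146798 291.72136403] 0.20195732710480924
[310.28424658 212.61986301] [286 200  65  37 584] [0.56875232 0.0036732  0.20195733]
[320.28467153 295.85077048] [ 299  276   43   39 1233] [ 0.53723489 -0.01237029  0.20195733]
```

View pics/m3.png

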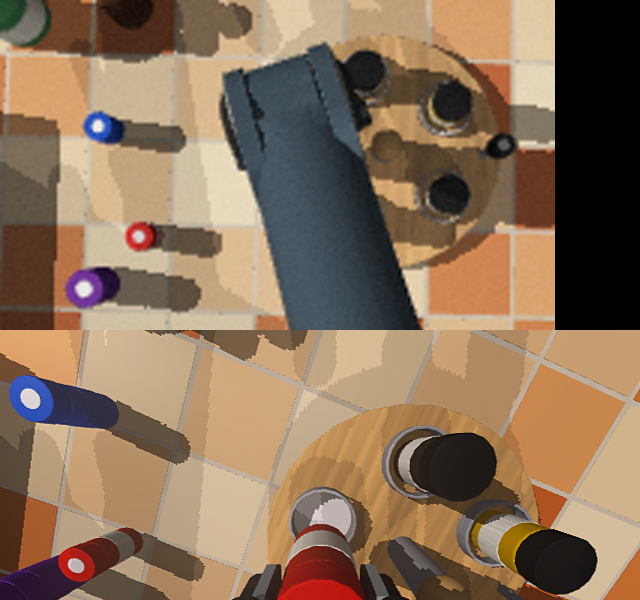

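Request:
drive_tool --pt "0.3 0.2 0" --pt "0 0 0.8" --pt "0 0 1.2" --pt "0 0 1.2" --pt "0 0 1.2" --pt "0 0 0.6" --pt "0 0 0" --pt "0 0 0" --turn '[0,0,0,0,0,0,0,0]' --fingers '[0.3,0.3,0.3,0.3,0.3,0.3,0.3,0.3]'

```text
time_s: 7.85
tcp_pos: [0.5428, -0.0136, 0.1126]
orientation: [-180.0, 0.1, 20.7]
force: [-0.4, -0.4, -1.0]
grip_width: 0.477
grasp_force: 60.9
```

```bash
python3 - <<'E'
from h import *
s=state();print(s["tcp_pos"],s["orientation"],s["time_s"],s["grasp_force"])
c=cam("wrist");im=imaging.capture("wrist");save("pics/w4.png",im)
z=s["tcp_pos"][2]-.0572;print("bottom",z)
for x in((.5405,-.013,.05),(.5405,-.013,z+.095),(.5405,-.013,z)):print(proj(c,x))
h=cv2.cvtColor(im,cv2.COLOR_RGB2HSV);m=cv2.inRange(h,(0,0,120),(180,70,255));n,l,st,ce=cv2.connectedComponentsWithStats(m)
for i in range(1,n):
    if 100<st[i,4]<3000 : print(ce[i],st[i],plane(c,*ce[i],z+.095))
save("pics/m4.png",cv2.resize(im[100:340,220:460],(600,600),interpolation=cv2.INTER_CUBIC))
E
```

```text
[ 0.54275079 -0.01357663  0.11262318] [-1.79959581e+02  5.86886973e-02  2.07404177e+01] 7.85 60.88264346122742
bottom 0.055423182043752
[317.83049907 216.10001566]
[315.91762529 294.17819474]
[317.77218507 218.48023079]
[25.41975309 24.13580247] [ 20   0  12  50 324] [0.599216   0.10820338 0.15042318]
[60.65068493 10.2739726 ] [ 55   0  11  28 146] [0.60718603 0.09822427 0.15042318]
[156.99535604  49.89318885] [144   0  27 103 646] [0.60676668 0.06727612 0.15042318]
[433.93018018  32.65990991] [417   0  35  67 444] [ 0.64339296 -0.01486739  0.15042318]
[579.05520505  35.15063091] [ 531    0  109  106 1268] [ 0.65936371 -0.05890056  0.15042318]
[423.31014493 131.71304348] [ 392   93   83   90 1725] [ 0.61417079 -0.02538817  0.15042318]
[ 23.89064748 183.13093525] [   0   96   92  151 1390] [0.54571255 0.10307164 0.15042318]
[313.27851606 198.30011074] [ 276  172   82   64 1806] [0.57795349 0.002124   0.15042318]
[498.275 233.195] [492 207  22  54 200] [ 0.59018475 -0.0689837   0.15042318]
[111.06349206 266.35714286] [107 255   9  24 126] [0.52338523 0.06719202 0.15042318]
[ 12.6294964  267.03597122] [  3 259  21  17 278] [0.50922891 0.10358437 0.15042318]
[320.27373418 295.84731013] [ 299  276   43   40 1264] [ 0.54040786 -0.01493181  0.15042318]
[ 70.41501104 304.96909492] [ 22 287  91  42 453] [0.49986952 0.07965771 0.15042318]
[ 14.85  366.675] [  0 361  33  12 120] [0.45962319 0.09791147 0.15042318]
[187.75700935 372.39252336] [182 360  13  25 107] [0.48360128 0.02614337 0.15042318]
```

View pics/m4.png

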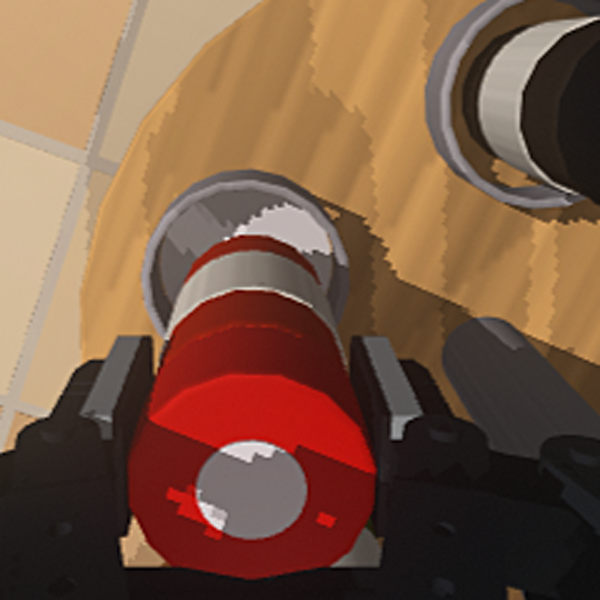

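Seen from above, the jar is over the cup, with cup centre at about (319,215) px. It needs to go about 2 mm towards +y. Nudge it, then lower.

Request:
drive_tool --pt "0.1 -0.2 0" --pt "0 0 0.4" --pt "0 0 0.5" --pt "0 0 0.5" --pt "0 0 0.5" --pt "0 0 0.3" --pt "0 0 0" --pt "0 0 0" --turn '[0,0,0,0,0,0,0,0]' --fingers '[0.3,0.3,0.3,0.3,0.3,0.3,0.3,0.3]'

```text
time_s: 8.57
tcp_pos: [0.5431, -0.0114, 0.091]
orientation: [-180.0, 0.0, 20.7]
force: [-0.4, 0.7, -1.7]
grip_width: 0.478
grasp_force: 60.9
```

Request:
drive_tool --pt "0 0 0.2" --pt "0 0 0.1" --pt "0 0 0" --pt "0 0 0" --turn '[0,0,0,0]' --fingers '[0.3,0.3,0.3,0.3]'

```text
time_s: 8.9
tcp_pos: [0.5433, -0.0115, 0.0884]
orientation: [180.0, -0.0, 20.7]
force: [-0.0, -0.2, -2.9]
grip_width: 0.476
grasp_force: 60.9
```

Request:
drive_tool --pt "0 0 0.1" --pt "0 0 0" --pt "0 0 0" --turn '[0,0,0]' --fingers '[0.3,0.3,0.3]'

```text
time_s: 9.15
tcp_pos: [0.5433, -0.0115, 0.0873]
orientation: [180.0, -0.0, 20.7]
force: [0.5, -0.1, -2.0]
grip_width: 0.481
grasp_force: 60.9
```

Request:
drive_tool --pt "0 0 0.1" --pt "0 0 0" --pt "0 0 0" --turn '[0,0,0]' --fingers '[0.3,0.3,0.3]'

```text
time_s: 9.4
tcp_pos: [0.5441, -0.0115, 0.0871]
orientation: [179.9, -0.1, 20.7]
force: [0.4, 0.3, 5.0]
grip_width: 0.48
grasp_force: 61.2
```

Contact with the cup floor (force up from -2 N to 5 N). Releasing gently, with a small opening and then a rise.

Request:
drive_tool --pt "0 0 0" --pt "0 0 0" --pt "0 0 0" --pt "0 0 0" --pt "0 0 0" --pt "0 0 0" --pt "0 0 0" --turn '[0,0,0,0,0,0,0]' --fingers '[0.5,0.55,0.6,0.7,0.75,0.75,0.75]'

```text
time_s: 9.98
tcp_pos: [0.5432, -0.0114, 0.0862]
orientation: [-180.0, 0.0, 20.7]
force: [0.9, 0.4, 0.4]
grip_width: 0.744
grasp_force: 0.0
```

Request:
drive_tool --pt "0 0 -0.6" --pt "0 0 -1.2" --pt "0 0 -2" --pt "0 0 -3" --pt "0 0 -3" --pt "0 0 -3" --pt "0 0 -3" --pt "0 0 -3" --pt "0 0 -2" --pt "0 0 -1" --pt "0 0 0" --turn '[0,0,0,0,0,0,0,0,0,0,0]' --fingers '[0.75,0.75,0.75,0.75,0.75,0.75,0.75,0.75,0.75,0.75,0.75]'

```text
time_s: 10.9
tcp_pos: [0.5444, -0.011, 0.3075]
orientation: [179.9, -0.3, 20.7]
force: [-0.1, 0.3, 0.7]
grip_width: 0.752
grasp_force: 0.0
```

```bash
python3 - <<'E'
from h import *
s=state();print(s["tcp_pos"],s["orientation"],s["time_s"])
c=cam("wrist");im=imaging.capture("wrist")
for x in((.541,-.013,.125),(.539,-.211,.188)):
    p=proj(c,x);print(p)
    h=cv2.cvtColor(im,cv2.COLOR_RGB2HSV);m=cv2.inRange(h,(0,0,110),(180,70,255));n,l,st,ce=cv2.connectedComponentsWithStats(m)
    for i in range(1,n):
        if 60<st[i,4]<3000 and np.linalg.norm(ce[i]-p)<40: print(ce[i],st[i],plane(c,*ce[i],x[2]))
save("pics/m5.png",im)
E
```

```text
[ 0.54441744 -0.01100986  0.3075166 ] [179.85217494  -0.29751674  20.73181506] 10.9
[319.87585332 185.38206168]
[318.60714286 160.95918367] [298 150  44  35 196] [ 0.56646462 -0.00181769  0.125     ]
[320.25268817 184.88709677] [313 178  16  15 186] [ 0.54168945 -0.0131966   0.125     ]
[505.47398791 269.60345236]
```

View pics/m5.png

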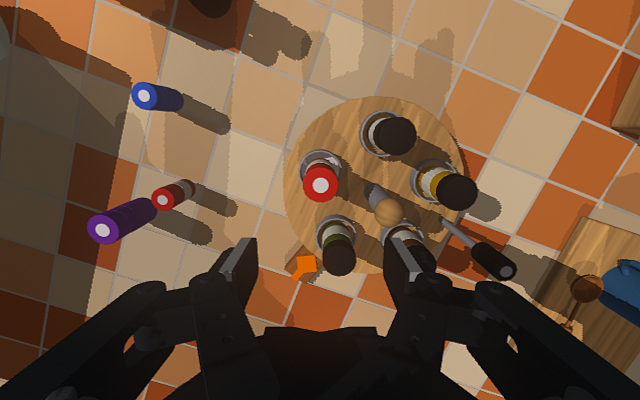

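The red jar stands in the cup: lid at (320,185), which is (0.5417,-0.0132). Next, to above the black grip (top seen at (507,271)).

Request:
drive_tool --pt "-0.3 0.8 0" --pt "-0.6 1.5 0" --pt "-0.8 1.9 0" --pt "-0.8 2.0 0" --pt "-0.8 2.0 0" --pt "-0.8 2.0 0" --pt "-0.8 2.0 0" --pt "-0.8 2.0 0" --pt "-0.8 1.9 0.5" --pt "-0.6 1.5 1.0" --pt "-0.4 0.9 1.0" --pt "0 0.1 0.5" --turn '[0,0,0,0,0,0,0,0,0,0,0,0]' --fingers '[0.8,0.8,0.8,0.8,0.8,0.8,0.8,0.8,0.8,0.8,0.8,0.8]'

```text
time_s: 11.95
tcp_pos: [0.537, -0.2145, 0.2708]
orientation: [-179.8, 0.2, 20.5]
force: [-0.2, 0.5, -0.3]
grip_width: 0.801
grasp_force: 0.0
```

Request:
drive_tool --pt "0 0 0" --pt "0 0 0" --turn '[0,0]' --fingers '[0.8,0.8]'

```text
time_s: 12.12
tcp_pos: [0.5389, -0.2104, 0.2735]
orientation: [-179.9, 0.0, 20.8]
force: [0.7, -0.5, 0.5]
grip_width: 0.796
grasp_force: 0.0
```

```bash
python3 - <<'E'
from h import *
s=state();print(s["tcp_pos"],s["orientation"],s["time_s"])
c=cam("wrist");im=imaging.capture("wrist");h=cv2.cvtColor(im,cv2.COLOR_RGB2HSV)
p=proj(c,(.5393,-.2115,.188));print(p)
m=cv2.inRange(h,(0,0,70),(180,70,255));n,l,st,ce=cv2.connectedComponentsWithStats(m)
for i in range(1,n):
    if 40<st[i,4]<2000 and np.linalg.norm(ce[i]-p)<60: print(ce[i],st[i],plane(c,*ce[i],.188))
save("pics/w6.png",im);x,y=p.astype(int);save("pics/m6.png",cv2.resize(im[max(0,y-130):y+100,max(0,x-130):x+130],None,fx=2.3,fy=2.3))
E
```

```text
[ 0.53887198 -0.21035284  0.27349675] [-1.79888702e+02  3.62291680e-02  2.08470447e+01] 12.1167
[321.32015661 205.03361022]
[319.37735849 176.32075472] [317 170   6  12  53] [ 0.56085231 -0.20158615  0.188     ]
[292.4137931  198.82758621] [284 181  14  37  87] [ 0.53582403 -0.18780762  0.188     ]
[277.0631068  189.64563107] [258 183  32  24 206] [ 0.53860978 -0.17376907  0.188     ]
[320.96045198 207.23163842] [314 200  15  15 177] [ 0.53745459 -0.21189399  0.188     ]
```

Request:
drive_tool --pt "-0.1 0.1 0.4" --pt "0 0 1.2" --pt "0 0 1.8" --pt "0 0 2" --pt "0 0 2" --pt "0 0 2" --pt "0 0 1.7" --pt "0 0 0.9" --pt "0 0 0.4" --pt "0 0 0" --turn '[0,0,0,0,0,0,0,0,0,0]' --fingers '[0.8,0.8,0.8,0.8,0.8,0.8,0.8,0.8,0.8,0.6]'

```text
time_s: 13.0
tcp_pos: [0.538, -0.2129, 0.1495]
orientation: [-179.9, 0.1, 20.8]
force: [-0.8, 0.1, -0.3]
grip_width: 0.677
grasp_force: 0.0
```

Request:
drive_tool --pt "0 0 0" --pt "0 0 0" --pt "0 0 0" --pt "0 0 0" --pt "0 0 0" --pt "0 0 0" --pt "0 0 0" --pt "0 0 0" --pt "0 0 0" --pt "0 0 0" --turn '[0,0,0,0,0,0,0,0,0,0]' --fingers '[0.45,0.35,0.3,0.25,0.1,0.1,0.1,0.1,0.1,0.1]'

```text
time_s: 13.83
tcp_pos: [0.5394, -0.2124, 0.1515]
orientation: [180.0, -0.1, 20.8]
force: [0.0, 3.2, 5.5]
grip_width: 0.264
grasp_force: 58.7
```

Request:
drive_tool --pt "0.38 0.14 0" --pt "0.38 0.12 0" --pt "0.39 0.11 0" --pt "0.39 0.1 0" --pt "0.39 0.08 0" --pt "0.39 0.07 0" --pt "0.4 0.05 0" --pt "0.4 0.04 0" --pt "0.4 0.03 0" --pt "0.4 0.01 0" --pt "0.4 0 0" --pt "0.4 -0.01 0" --turn '[0,0,0,0,0,0,0,0,0,0,0,0]' --fingers '[0.1,0.1,0.1,0.1,0.1,0.1,0.1,0.1,0.1,0.1,0.1,0.1]'

```text
time_s: 14.83
tcp_pos: [0.5857, -0.2024, 0.1515]
orientation: [-180.0, -0.1, 20.8]
force: [-2.2, 3.4, 6.8]
grip_width: 0.264
grasp_force: 58.9
```

Request:
drive_tool --pt "0.4 -0.03 0" --pt "0.4 -0.04 0" --pt "0.4 -0.06 0" --pt "0.39 -0.07 0" --pt "0.39 -0.08 0" --pt "0.39 -0.1 0" --pt "0.38 -0.11 0" --pt "0.38 -0.12 0" --pt "0.38 -0.14 0" --pt "0.37 -0.15 0" --pt "0.36 -0.16 0" --pt "0.36 -0.18 0" --turn '[0,0,0,0,0,0,0,0,0,0,0,0]' --fingers '[0.1,0.1,0.1,0.1,0.1,0.1,0.1,0.1,0.1,0.1,0.1,0.1]'

```text
time_s: 15.83
tcp_pos: [0.6237, -0.175, 0.1516]
orientation: [180.0, 0.0, 20.7]
force: [-5.1, 2.3, 8.6]
grip_width: 0.262
grasp_force: 58.9
```

Request:
drive_tool --pt "0.35 -0.19 0" --pt "0.34 -0.2 0" --pt "0.34 -0.21 0" --pt "0.33 -0.22 0" --pt "0.32 -0.24 0" --pt "0.31 -0.25 0" --pt "0.3 -0.26 0" --pt "0.3 -0.27 0" --pt "0.28 -0.28 0" --pt "0.2 -0.22 0" --pt "0.14 -0.15 0" --pt "0 0 0" --turn '[0,0,0,0,0,0,0,0,0,0,0,0]' --fingers '[0.1,0.1,0.1,0.1,0.1,0.1,0.1,0.1,0.1,0.1,0.1,0.1]'

```text
time_s: 16.83
tcp_pos: [0.6454, -0.1407, 0.1516]
orientation: [179.9, -0.0, 20.8]
force: [-1.8, 1.2, 6.4]
grip_width: 0.265
grasp_force: 58.8
```

```bash
python3 - <<'E'
from h import *
s=state();print(s["tcp_pos"],s["force"],s["time_s"],s["grasp_force"])
A=np.array([.5395,-.098]);d=s["tcp_pos"][:2]-A;print(np.linalg.norm(d),np.degrees(np.arctan2(d[1],d[0])))
f=(A+.085*np.array([np.cos(np.radians(161)),np.sin(np.radians(161))]));print("front",f)
T=imaging.capture("top");S=imaging.capture("scene")
for n,im in(("top",T),("scene",S)):
    c=cam(n);h=cv2.cvtColor(im,cv2.COLOR_RGB2HSV);p=proj(c,(*f,.125));x,y=p.astype(int)
    m=cv2.inRange(h,(0,170,90),(5,255,255));n_,l,st,ce=cv2.connectedComponentsWithStats(m);print(n,p)
    for i in range(1,n_):
        if st[i,4]>15 and np.linalg.norm(ce[i]-p)<30:
            print("red",ce[i],st[i])
    w=cv2.inRange(h,(0,0,140),(180,90,255));n_,l,st,ce=cv2.connectedComponentsWithStats(w)
    for i in range(1,n_):
        if 5<st[i,4]<60 and np.linalg.norm(ce[i]-p)<15: X=plane(c,*ce[i],.125)[:2];print("white",ce[i],st[i],X,np.degrees(np.arctan2(*(X-A)[::-1])),np.linalg.norm(X-A))
save("pics/m7.png",np.hstack([cv2.resize(T[155:265,280:395],(400,383)),cv2.resize(S[140:255,240:340],(350,383))]))
E
```

```text
[ 0.64538162 -0.14070345  0.1515682 ] [-1.83531028  1.22597441  6.35282398] 16.8333 58.802234530448914
0.11416874264500759 -21.96487087305164
front [ 0.45913092 -0.07032671]
top [329.31999517 223.08343127]
red [328.51724138 222.4137931 ] [323 216  13  13  87]
white [324.58823529 225.55882353] [319 214  14  18  34] [ 0.45101482 -0.05543675] 154.3114549508164 0.09818990465339825
white [328.68 222.12] [326 220   6   6  25] [ 0.46214471 -0.06824154] 158.95834606811493 0.0828818842493668
scene [298.25604066 175.88338768]
red [301.29577465 179.36619718] [295 172  12  16  71]
white [299.52 162.28] [298 155   4  15  25] [ 0.40597387 -0.05822416] 163.41183325054834 0.13932459784104254
white [299.6  176.76] [297 175   6   5  25] [ 0.46327648 -0.06658356] 157.6004054917067 0.08244402200770315
white [292.5 179. ] [292 178   2   3   6] [ 0.46791159 -0.09023332] 173.80815719920284 0.07200848708109897
```

View pics/m7.png

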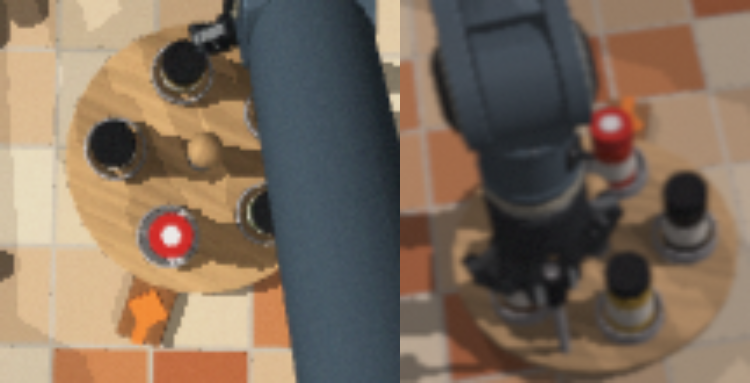

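The red jar stands in its cup next to the pointer (top half, (170,236)), at about 158° against the pointer's 161°. About 3° more.

Request:
drive_tool --pt "0.1 -0.1 0" --pt "0.1 -0.12 0" --pt "0.1 -0.12 0" --pt "0.1 -0.12 0" --pt "0 0 0" --pt "0 0 0" --pt "0 0 0" --pt "0 0 0" --pt "0 0 0" --pt "0 0 0" --turn '[0,0,0,0,0,0,0,0,0,0]' --fingers '[0.1,0.1,0.1,0.1,0.1,0.1,0.1,0.1,0.1,0.1]'

```text
time_s: 17.77
tcp_pos: [0.6473, -0.1355, 0.1516]
orientation: [179.9, -0.0, 20.7]
force: [-2.1, 1.0, 6.5]
grip_width: 0.266
grasp_force: 58.8
```

```bash
python3 - <<'E'
from h import *
s=state();print(s["tcp_pos"],s["force"],s["time_s"],s["grasp_force"])
A=np.array([.5395,-.098]);d=s["tcp_pos"][:2]-A;print(np.degrees(np.arctan2(d[1],d[0])))
for n in("top","scene"):
    im=imaging.capture(n);c=cam(n);h=cv2.cvtColor(im,cv2.COLOR_RGB2HSV);p=proj(c,(.4591,-.0703,.125))
    w=cv2.inRange(h,(0,0,140),(180,90,255));n_,l,st,ce=cv2.connectedComponentsWithStats(w)
    for i in range(1,n_):
        if 15<st[i,4]<60 and np.linalg.norm(ce[i]-p)<6: X=plane(c,*ce[i],.125)[:2];print(n,ce[i],st[i],X,np.degrees(np.arctan2(*(X-A)[::-1])),np.linalg.norm(X-A))
E
```

```text
[ 0.64734566 -0.13550653  0.15157854] [-2.11122162  0.99403886  6.48573453] 17.7667 58.794713616371155
-19.17663692279708
top [330.         222.70833333] [328 220   5   6  24] [ 0.46035923 -0.07246667] 162.11864874123302 0.08315775585950255
scene [299.0625 176.4375] [297 174   5   5  16] [ 0.4617285  -0.06809556] 158.9674158099722 0.0833227537727407
```

Both the tool angle and the two views put the cup at about 161°, matching the pointer. Handing in.

```bash
python3 -c "
from rig import manip;print(manip.job_done())"
```

```text
the job is handed in; nothing more can be done
None
```

The red-lidded jar stands released in the carousel's empty cup, turned to about 161° against the pointer's 161°, and the arm still grips the black grip with about 59 N; the job was handed in at about 18 s, with no verdict returned.

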